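# Hold the board holder's spring jaw open at its line

### The job

The repaired circuit board has to come out of the spring-jaw board holder, but a spudger was left lying across the holder's guide rods, in the jaw's way: put it flat in the empty wide lane of the tool tray. Then pull the spring jaw back (it has an upright tab to take hold of), away from the board, until its rear face stands over the long line across the base plate, without running well past the line or letting the jaw snap back. Finish while still holding it there, so that I can lift the board out: leave the board lying on its bed, do not touch it, and leave everything else where it is.

Things in the scene. Friction and masses are not known exactly. Their poses are not given: they have to be found in the camera images.
- holder: Aluminium board holder, fixed: base plate 236 x 112 x 8 mm, two 8 mm guide rods along it (60 mm apart, tops 24 mm over the bench). Origin: centre of the plate's underside; x along the rods, z up. Fixed jaw at x 90 to 112 mm (42 mm high), black bed x 38 to 82 mm (34 mm high), end block x -112 to -96 mm (34 mm high, 84 mm wide). Rods are clear from end block to spring jaw.
- spring_jaw (a joint): Travel of the sliding spring jaw, m: 0 while it clamps the board (start), growing as it is pulled along the holder's -x; rear face over the line at 0.060, stop at 0.076. A hidden spring pulls it back with about 4 N at 0, 11 N at the line (110 N/m). Jaw block 26 mm thick along x (at 0: x 4 to 30 mm of the holder), 84 mm wide, top 42 mm over the bench; on it the grip tab.
- tab_top (a point): Centre of the top face of the jaw's upright grip tab, 69 mm above the bench; moves with the jaw. The tab is 10 mm thick along the holder's x, 36 mm wide along its y, and rises 27 mm above the jaw block. Axes as the holder's.
- jaw_edge (a point): Point in the middle of the lower edge of the jaw's rear face (the face away from the board), 8 mm above the bench, 17 mm before the tab's middle (holder's -x); moves with the jaw. Axes as the holder's.
- mark_line (a point): Middle of the long black line, 3 mm wide, across the full width of the base plate, on the plate's top (8 mm above the bench), at x -56 mm of the holder. The line shows at both sides of the jaw. Short ticks along one edge of the plate are a 10 mm scale. Axes as the holder's.
- board: Green circuit board, 60 (x) x 96 (y) x 2 mm with parts up to 4 mm high on top, about 40 g, loose, clamped by its edges between the jaws and resting on the bed (underside 34 mm above the bench). Origin: centre of its underside.
- spudger: Black nylon spudger (flat pry tool) lying across the two guide rods behind the jaw, underside 24 mm above the bench: 159 mm long along its x, 11 mm wide along its y, 8 mm thick in its middle 104 mm (thinner at the ends), about 22 g. Origin: centre of its underside.
- tray: Blue silicone tool tray, fixed, 210 (x) x 126 (y) mm, floor 3 mm thick, walls 4 mm thick and 16 mm high, with a divider along x: a wide empty lane on its -y side and a narrow lane with tweezers on its +y side. Origin: centre of its underside.
- tray_lane (a point): Centre of the floor of the wide lane, 3 mm above the bench: inside 202 mm along x, 74 mm along y. Axes as the tray's.
- tweezers: Steel tweezers, 120 mm long, lying in the tray's narrow lane. Leave alone.
- flux_jar: Small jar with a white lid, 34 mm in diameter and 34 mm high, between holder and tray. Leave alone.
- phone: Opened phone, 70 x 148 x 8 mm, lying at the left of the work area. Leave alone.
- spray_bottle: White spray bottle, 50 mm in diameter, 152 mm high, at the right of the work area. Leave alone.
- solder_spool: Solder spool, 52 mm in diameter, 34 mm high, at the right of the work area. Leave alone.
- esd_brush: Black brush lying bristles up, 135 mm long, on the far side. Leave alone.
Mind the look-alikes: they are no part of the job. Leave any green or red look-alike of the spudger alone.

How it is judged:
By the outcome, as a careful person would: the job done as asked, in the order asked, and still so for the second after the job is handed in, while the arm keeps its last pose, push and grip.
It also fails if it takes over 54 s, if anything falls off the work surface, if the arm or the gripper's body presses on something with over 40 N, if the wrist force passes 120 N, or if a joint passes its speed limit or range.

### The arm

A 7-joint arm with a two-finger parallel gripper is mounted at the origin on the work surface. World frame = base frame: x ahead of the robot, y to its left, z up, the work surface at z = 0. Lengths are in m, angles in rad, forces in N, time in s.
With the tool pointing down it reaches from about 0.425 to 0.875 m from the base axis. Payload 8.4 kg.
Tool frame: the origin (TCP) lies midway between the tips of the shut fingers; the grasp point (between the pads) lies ctrl.grip_depth behind it (ctrl.grip_depth is the distance from the TCP to the grasp point, in m); z points along the fingers, y is the line along which they close (so a half turn about z gives the same grasp; the last joint's range is limited). The gripper opens to 85 mm and grips with 20 to 120 N. Pads are 22 mm wide; open, the fingers measure 114 mm over their backs; the gripper's body (76 mm by 85 mm) begins 54 mm behind the grasp point. The pads swing forward as they close: fully open they stand 13 mm farther back than shut.
Start: joints at [1.144, 0.333, 0.04, 1.465, -0.013, 1.343, -0.059], TCP at [0.209, -0.615, 0.231] pointing down, gripper open.
Joint ranges: [-2.58, 2.58], [-0.38, 2.09], [-1.3, 1.39], [0.25, 2.4], [-1.5, 4.64], [0.08, 2.09], [-2.65, 2.65]. Speed limits (rad/s): [2.22, 2.22, 2.79, 2.79, 3.14, 3.14, 3.14].

### API

Orientations are given as a rotation vector (axis times angle).
In Python, from workcell import ctrl gives the robot as it stands.
- The arm moves only by the tool move_arm, never from a script. Its argument "rows" is a list of rows, each a list of 6 numbers: the shift along the tool's x, y, z in m, then the turn, a rotation vector about the tool's x, y, z in rad. In form: [[x, y, z, wx, wy, wz], ...]. A call has 1 to 12 rows; each row is the pose to reach, as a shift and turn from the pose commanded when the call began, along the tool's axes at that moment; what a row does not reach only later rows make up. A row lasts 1/10 s, in which the tool goes at most 50 mm and 8.59 degrees, less where a joint would pass 70% of its speed; a pose out of reach is approached as far as the arm can. A call with a gripper value outside its range is refused whole. "grip" is the opening, from -1 (shut) to 1 (fully open), set as the call begins (left out, the last holds). The fingers move at their own pace and stop on an object; "grip_force" is the grip in N (left out, the last holds). Time passes only in rows, so rows that repeat a pose let the fingers close. It gives the time, the measured TCP pose, the force, the opening and the grip force at its end, in the units of the state.
- ctrl.read_state(): the state, without advancing time (a new reading comes with each control period).
- ctrl.grab_frame(name): name is "scene" or "side" or "wrist"; returns the picture (420x560x3 uint8, blue, green, red); there is no depth.
- ctrl.calibration(name): a dict with "camera_matrix" (3x3 intrinsics, pixels), "R" (3x3) and "t" (3): a world point X has camera coordinates R X + t. Camera axes: x right, y down, z forward; pixel columns grow to the right and rows downward; lengths in m; the calibration is good to about 2 mm. A picture is of the moment at which its call begins: read the wrist's pose just before it. calibration takes no time and is no camera call; for the wrist camera it gives the pose at the moment of the call.
- ctrl.hand_in(): hands the job in; it is judged then, once.
The state is a dict: "time": time; "qpos": joint angles; "qvel": joint speeds; "effort": joint torques, N m; "eef_pos": TCP position; "tcp_rot": TCP orientation; "ft_force": force on the tool from outside, world axes, zero at the start; "moment": the same for the moment, N m; "grip_width": finger opening in m; "grip_force": force on a finger pad.
Only numpy, scipy, OpenCV 4.12 (cv2) and the standard library are available. Lean on these libraries where they do the work, as an engineer would, in place of code of your own. Each camera call takes 0.05 s, during which the arm holds its last target. There are 200 camera calls.

## Working session

There is one attempt and no reset: what is moved stays moved. The work goes in short steps, Python scripts to look and compute and a tool call to move; the robot and the scene stay as the last step left them, time stands still between calls to the robot, and variables do not carry over. Pictures are saved under pics/ and viewed, at most 10 in all, crops included, and the job is handed in when it is done.

Besides the shell and the picture viewer there is one more tool, called after "Request:" in YAML: its name, and indented under it one key for each argument. move_arm: Moves the arm, as the interface text tells. Its arguments: {"type":"object","properties":{"rows":{"type":"array"},"grip":{"type":"number"},"grip_force":{"type":"number"}},"required":["rows"]}

```bash
mkdir -p pics
cat > h.py <<'E'
import numpy as np, cv2
from scipy.spatial.transform import Rotation as Ro
from workcell import ctrl
def cal(n):
    c=ctrl.calibration(n); return np.array(c["camera_matrix"]),np.array(c["R"]),np.array(c["t"])
def tri(obs): # [(cal,(u,v)),...]
    A=[];b=[]
    for (K,R,t),p in obs:
        C=-R.T@t; d=R.T@np.linalg.inv(K)@[p[0],p[1],1]; d/=np.linalg.norm(d)
        P=np.eye(3)-np.outer(d,d); A.append(P); b.append(P@C)
    X=np.linalg.lstsq(np.vstack(A),np.hstack(b),rcond=None)[0]
    return X
def onz(c,p,z):
    K,R,t=c; C=-R.T@t; d=R.T@np.linalg.inv(K)@[p[0],p[1],1]; return C+d*(z-C[2])/d[2]
def proj(c,X):
    K,R,t=c; x=K@(R@np.array(X)+t); return x[:2]/x[2]
E
python3 - <<'E'
from h import *
s=ctrl.read_state(); print({k:np.round(v,3) for k,v in s.items()}, ctrl.grip_depth)
for n in("scene","side"):
    cv2.imwrite(f"pics/{n}0.png",cv2.resize(ctrl.grab_frame(n),(800,600),interpolation=cv2.INTER_CUBIC))
    K,R,t=cal(n);print(n,-R.T@t,R[2],K[0,0])
E
```

```text
{'time': np.float64(0.0), 'qpos': array([ 1.144,  0.334,  0.04 ,  1.466, -0.013,  1.343, -0.059]), 'qvel': array([ 0.   , -0.   , -0.   ,  0.001, -0.001, -0.   , -0.   ]), 'effort': array([-0.0000e+00, -6.5855e+01,  1.3650e+00, -4.0556e+01,  1.7000e-02,
        1.3000e-02, -0.0000e+00]), 'eef_pos': array([ 0.209, -0.615,  0.23 ]), 'tcp_rot': array([-3.098e+00, -5.120e-01,  1.000e-03]), 'ft_force': array([0.066, 0.716, 0.2  ]), 'moment': array([ 0.   , -0.037, -0.039]), 'grip_force': np.float64(0.0), 'grip_width': np.float64(0.085)} 0.0187
scene [1.04210421 0.56016405 0.91496115] [-0.40758927 -0.49439697 -0.76775166] 424.7505125539053
side [0.33879607 0.91820502 1.00360516] [ 0.1820562  -0.68225239 -0.70808701] 399.4305394915977
```

View pics/scene0.png

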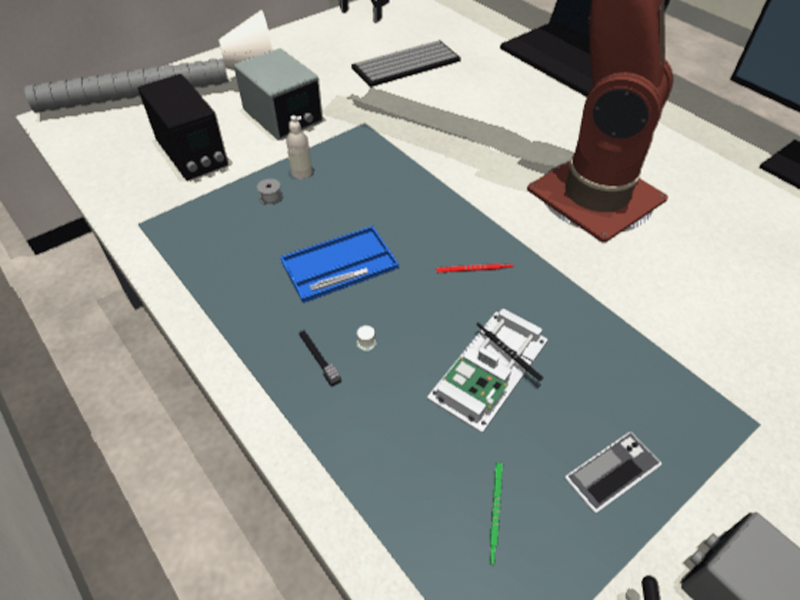

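View pics/side0.png

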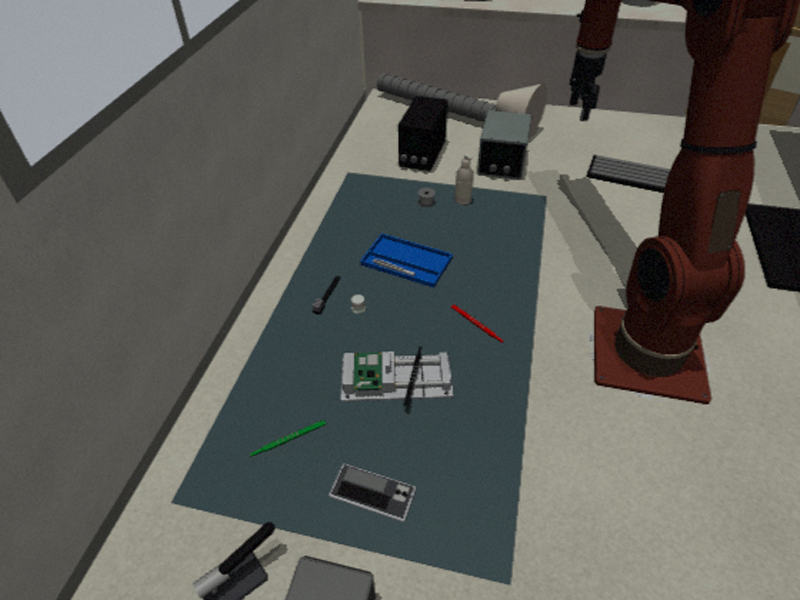

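Candidates in the scene view (800-wide): the black spudger across the rods (510,352), the red look-alike (475,268), the green look-alike (497,510) and the black brush (320,357). I choose the black one on the rods, which the side view shows at (413,380). The tray is at (340,264) and the holder at (490,370). Next I take close crops from both views.

Run:
```python
from h import *
a=ctrl.grab_frame("scene");b=ctrl.grab_frame("side")
# scene holder crop: x 290..390,y 210..310 ; side: 230..330, 235..295
A=cv2.resize(a[210:310,290:390],(400*3//2,600),interpolation=cv2.INTER_CUBIC)
cv2.imwrite("pics/c1.png",A)
B=cv2.resize(b[155:295,230:330],None,fx=4,fy=4,interpolation=cv2.INTER_CUBIC)
T=cv2.resize(a[150:220,185:285],None,fx=4,fy=4,interpolation=cv2.INTER_CUBIC)
o=np.zeros((560,800,3),np.uint8);o[:, :400]=B;o[:280,400:]=T
cv2.imwrite("pics/c2.png",o)
```

```text
(no output)
```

View pics/c1.png

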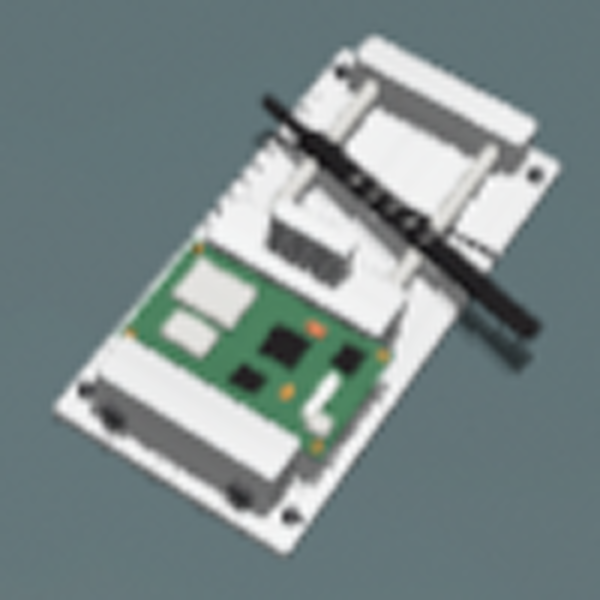

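View pics/c2.png

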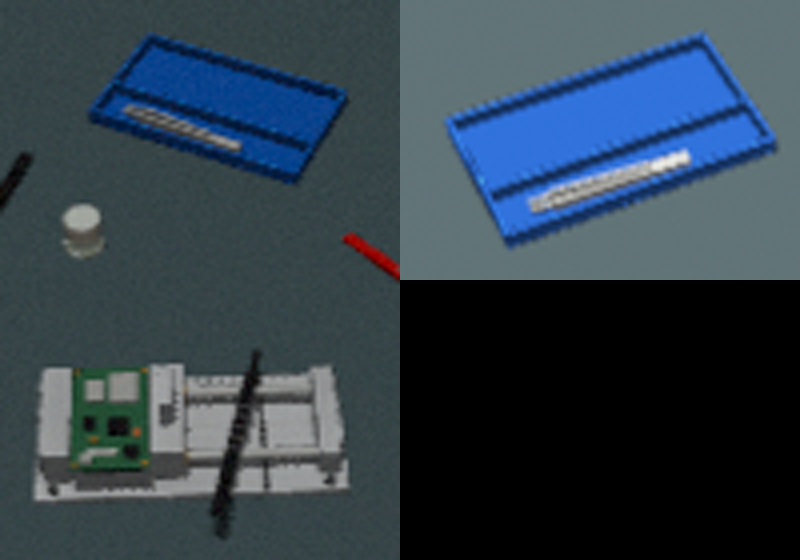

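The crops show the spudger with its thin tip at c1 (270,103) and its broad end at (533,328). In the side crop its ends are at (257,352) and (220,515). The wide tray lane is the empty one, on the far side in the side view. I fit the poses from both views.

Run:
```python
from h import *
from scipy.optimize import least_squares
S,D=cal("scene"),cal("side")
s=lambda u,v:(290+u/6,210+v/6)
d=lambda u,v:(230+u/4,155+v/4)
t=lambda u,v:(185+(u-400)/4,150+v/4)
for n,p,q in [("spudger thin",s(270,103),d(257,352)),("spudger broad",s(533,328),d(220,515)),
 ("tray A",t(449,120),d(152,37)),("tray B",t(705,36),d(347,93)),("tray C",t(776,140),d(296,176)),("tray D",t(509,238),d(92,114)),
 ("tab a",s(273,208),d(160,374)),("tab b",s(350,250),d(160,400)),
 ("plate -x+y",s(562,163),d(348,487)),("plate +x+y",s(290,553),d(36,497))]:
    X=tri([(S,p),(D,q)]);print(n,X.round(4),np.round(proj(S,X)-p,1),np.round(proj(D,X)-q,1))
# plate + tray fit
def fit(obs,x0,name):
    f=lambda x:np.hstack([proj(c,[x[0]+np.cos(x[2])*P[0]-np.sin(x[2])*P[1],x[1]+np.sin(x[2])*P[0]+np.cos(x[2])*P[1],P[2]+x[3]])-p for c,p,P in obs])
    r=least_squares(f,x0);print(name,r.x.round(4),np.sqrt(np.mean(r.fun**2)).round(2));print(r.fun.reshape(-1,2).round(1).tolist())
X=.118;Y=.056
fit([(S,s(562,163),(-X,Y,.008)),(S,s(55,408),(X,-Y,.008)),(S,s(290,553),(X,Y,.008)),(D,d(348,487),(-X,Y,.008)),(D,d(36,497),(X,Y,.008)),
 (S,s(372,36),(-.112,-.042,.034)),(S,s(537,124),(-.112,.042,.034)),(D,d(331,367),(-.112,-.042,.034)),(D,d(182,365),(.004,-.042,.042)),(D,d(153,365),(.030,-.042,.042)),(S,s(100,375),(.112,-.042,.042)),(S,s(280,478),(.112,.042,.042))],[.6,.2,0,0],"holder")
X=.105;Y=.063;h=.016
fit([(S,t(449,120),(X,-Y,h)),(S,t(705,36),(-X,-Y,h)),(S,t(776,140),(-X,Y,h)),(S,t(509,238),(X,Y,h)),(D,d(152,37),(X,-Y,h)),(D,d(347,93),(-X,-Y,h)),(D,d(296,176),(-X,Y,h)),(D,d(92,114),(X,Y,h))],[.6,-.2,0,0],"tray")
```

```text
spudger thin [0.4932 0.1218 0.0298] [-0.1 -0.4] [-0.2  0.3]
spudger broad [0.4883 0.274  0.0269] [-0. -0.] [-0.  0.]
tray A [ 0.6789 -0.2668  0.0106] [0. 0.] [ 0. -0.]
tray B [ 0.4777 -0.2204  0.0131] [-0.1 -0.3] [-0.1  0.2]
tray C [ 0.5034 -0.1008  0.0123] [-0.  -0.1] [-0.   0.1]
tray D [ 0.7058 -0.1452  0.0094] [-0.  -0.1] [-0.   0.1]
tab a [0.5538 0.1829 0.0647] [0.3 1. ] [ 0.4 -0.8]
tab b [0.5465 0.2173 0.0731] [-0.1 -0.3] [-0.1  0.2]
plate -x+y [0.4033 0.2172 0.0094] [-0.  -0.1] [-0.   0.1]
plate +x+y [0.6289 0.2787 0.0091] [-0.1 -0.6] [-0.3  0.4]
holder [ 0.5298  0.1941  0.2696 -0.0012] 0.46
[[0.2, -0.1], [-0.0, 0.0], [0.1, 0.0], [0.6, 0.6], [-0.2, 1.1], [-0.2, -0.5], [0.4, -0.5], [0.1, -0.3], [0.2, -0.0], [-1.0, 0.3], [-0.7, -0.6], [-0.5, 0.5]]
tray [ 0.5911 -0.1842 -0.2123 -0.0057] 0.39
[[-0.6, 0.1], [-0.0, -0.5], [0.5, 0.1], [-0.3, -0.0], [-0.3, -0.2], [0.7, 0.3], [0.4, 0.6], [-0.4, -0.1]]
```

```bash
cat >> h.py <<'E'
def pose():
    s=ctrl.read_state(); R=Ro.from_rotvec(s["tcp_rot"]).as_matrix(); return np.array(s["eef_pos"]),R
def rel(targets): # (x,y,z,psi) world, tool down, psi = heading of tool x
    p,R=pose(); print("at",p.round(4),"psi",np.arctan2(R[1,0],R[0,0]).round(4),"tool z",R[:,2].round(3))
    for x,y,z,a in targets:
        G=np.array([[np.cos(a),np.sin(a),0],[np.sin(a),-np.cos(a),0],[0,0,-1]])
        print(np.r_[R.T@(np.array([x,y,z])-p),Ro.from_matrix(R.T@G).as_rotvec()].round(4).tolist())
E
python3 - <<'E'
from h import *
rel([(.56,-.2,.23,1.1),(.50,.19,.20,1.6)])
E
```

```text
at [ 0.2092 -0.6151  0.2308] psi 0.3278 tool z [-0.     0.001 -1.   ]
[0.4658, -0.2801, 0.001, -0.001, -0.0003, -0.7722]
[0.5346, -0.6686, 0.0314, -0.0009, -0.0006, -1.2722]
```

Request:
move_arm:
  rows:
    - [0.466, -0.28, 0.001, 0, 0, -0.77]
    - [0.466, -0.28, 0.001, 0, 0, -0.77]
    - [0.466, -0.28, 0.001, 0, 0, -0.77]
    - [0.466, -0.28, 0.001, 0, 0, -0.77]
    - [0.466, -0.28, 0.001, 0, 0, -0.77]
    - [0.466, -0.28, 0.001, 0, 0, -0.77]
    - [0.466, -0.28, 0.001, 0, 0, -0.77]
    - [0.466, -0.28, 0.001, 0, 0, -0.77]
    - [0.466, -0.28, 0.001, 0, 0, -0.77]
    - [0.466, -0.28, 0.001, 0, 0, -0.77]
    - [0.466, -0.28, 0.001, 0, 0, -0.77]
    - [0.466, -0.28, 0.001, 0, 0, -0.77]

```text
time: 1.4
eef_pos: [0.5638, -0.1928, 0.2301]
tcp_rot: [-2.67, -1.651, -0.005]
ft_force: [0.0, 0.5, -0.3]
grip_width: 0.085
grip_force: 0.0
```

Run:
```python
from h import *
rel([(.50,.19,.20,1.6)])
```

```text
at [ 0.5638 -0.1928  0.2301] psi 1.1074 tool z [ 0.001  0.003 -1.   ]
[0.3138, -0.2282, 0.0313, 0.0007, -0.0037, -0.4926]
```

Request:
move_arm:
  rows:
    - [0.314, -0.228, 0.031, 0, 0, -0.49]
    - [0.314, -0.228, 0.031, 0, 0, -0.49]
    - [0.314, -0.228, 0.031, 0, 0, -0.49]
    - [0.314, -0.228, 0.031, 0, 0, -0.49]
    - [0.314, -0.228, 0.031, 0, 0, -0.49]
    - [0.314, -0.228, 0.031, 0, 0, -0.49]
    - [0.314, -0.228, 0.031, 0, 0, -0.49]
    - [0.314, -0.228, 0.031, 0, 0, -0.49]
    - [0.314, -0.228, 0.031, 0, 0, -0.49]
    - [0.314, -0.228, 0.031, 0, 0, -0.49]
    - [0.314, -0.228, 0.031, 0, 0, -0.49]
  grip: -0.3

```text
time: 2.5
eef_pos: [0.5009, 0.1815, 0.1992]
tcp_rot: [2.205, 2.238, -0.001]
ft_force: [-0.6, -0.5, 1.0]
grip_width: 0.0298
grip_force: 0.0
```

Run:
```python
from h import *
import pickle
c=cal("wrist");im=ctrl.grab_frame("wrist");pickle.dump(c,open("w1.pkl","wb"))
h=(.5298,.1941,.2696)
def W(x,y,z):return h[0]+np.cos(h[2])*x-np.sin(h[2])*y,h[1]+np.sin(h[2])*x+np.cos(h[2])*y,z
for P in [W(-.118,-.056,.008),W(-.118,.056,.008),W(.118,-.056,.008),W(.118,.056,.008),W(.021,-.018,.069),W(.021,.018,.069),(.4932,.1218,.028),(.4883,.274,.028)]:
    u=proj(c,P);cv2.drawMarker(im,tuple(int(v) for v in u.round()),(255,0,255),cv2.MARKER_CROSS,8,1)
cv2.imwrite("pics/w1.png",cv2.resize(im,(800,600),interpolation=cv2.INTER_CUBIC))
rel([(.49,.2,.1,1.6)]);print(-c[1].T@c[2])
```

```text
at [0.501  0.1813 0.1992] psi 1.5852 tool z [-0.    -0.001 -1.   ]
[0.0189, -0.0107, 0.0992, -0.0001, 0.0006, -0.0148]
[0.50100688 0.25366469 0.34155393]
```

View pics/w1.png

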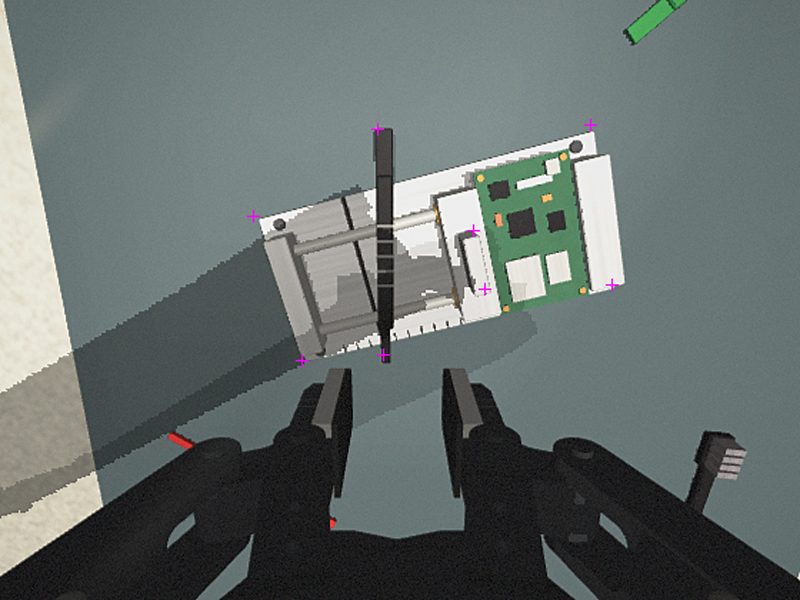

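The wrist view shows the spudger's ends at (384,129) and (386,361), and the tab top at about (463-487, 232-290). My fitted crosses (magenta) are off by about 5 px (3-4 mm), so I refine with this view.

Run:
```python
from h import *
import pickle
c=pickle.load(open("w1.pkl","rb")); S,D=cal("scene"),cal("side")
w=lambda u,v:(u*.7,v*.7)
print("spud",onz(c,w(384,129),.029),onz(c,w(386,361),.029),onz(c,w(385,240),.032))
s=lambda u,v:(290+u/6,210+v/6)
d=lambda u,v:(230+u/4,155+v/4)
for n,a,b,e in[("thin",(386,361),(270,103),(257,352)),("broad",(384,129),(533,328),(220,515)),("plate-x+y",(260,220),(562,163),(348,487)),("plate+x+y",(595,132),(290,553),(36,497))]:
    print(n,tri([(c,w(*a)),(S,s(*b)),(D,d(*e))]),tri([(c,w(*a)),(S,s(*b))]))
p=lambda u,v,z:onz(c,w(u,v),z)
print("plate corners",p(260,220,.008),p(595,132,.008))
print("tab corners", p(471,237,.069),p(483,233,.069),p(498,291,.069))
```

```text
spud [0.49298423 0.27342445 0.029     ] [0.49553155 0.11740776 0.029     ] [0.49420702 0.20479241 0.032     ]
thin [0.49402189 0.12035879 0.02985074] [0.49539798 0.1216712  0.0326882 ]
broad [0.49008953 0.27404595 0.02769772] [0.49228052 0.27444891 0.03196693]
plate-x+y [0.40384578 0.21529224 0.00731917] [0.40570371 0.21605202 0.01072436]
plate+x+y [0.63000379 0.27715983 0.00866612] [0.6307658  0.27742752 0.00928019]
plate corners [0.40619357 0.21373237 0.008     ] [0.63250789 0.27496144 0.008     ]
tab corners [0.54464457 0.21310499 0.069     ] [0.55141511 0.21551113 0.069     ] [0.56270995 0.18109829 0.069     ]
```

Request:
move_arm:
  rows:
    - [0.002, -0.0073, 0.04, 0, 0, 0]
    - [0.002, -0.0073, 0.085, 0, 0, 0]
    - [0.002, -0.0073, 0.12, 0, 0, 0]
    - [0.002, -0.0073, 0.145, 0, 0, 0]
    - [0.002, -0.0073, 0.16, 0, 0, 0]
    - [0.002, -0.0073, 0.17, 0, 0, 0]
    - [0.002, -0.0073, 0.177, 0, 0, 0]
    - [0.002, -0.0073, 0.177, 0, 0, 0]
    - [0.002, -0.0073, 0.177, 0, 0, 0]
  grip: -0.3

```text
time: 3.45
eef_pos: [0.4937, 0.1852, 0.0232]
tcp_rot: [2.202, 2.24, 0.002]
ft_force: [-1.0, -0.2, 0.0]
grip_width: 0.0298
grip_force: 0.0
```

Request:
move_arm:
  rows:
    - [0, 0, 0, 0, 0, 0]
    - [0, 0, 0, 0, 0, 0]
    - [0, 0, 0, 0, 0, 0]
    - [0, 0, 0, 0, 0, 0]
    - [0, 0, 0, 0, 0, 0]
  grip: -1
  grip_force: 30

```text
time: 3.95
eef_pos: [0.4937, 0.1853, 0.0232]
tcp_rot: [2.202, 2.239, 0.002]
ft_force: [-1.0, -0.8, 7.0]
grip_width: 0.0101
grip_force: 33.9
```

Request:
move_arm:
  rows:
    - [0, 0, -0.01, 0, 0, 0]
    - [0, 0, -0.03, 0, 0, 0]
    - [0, 0, -0.06, 0, 0, 0]
    - [0, 0, -0.09, 0, 0, 0]
    - [0, 0, -0.12, 0, 0, 0]
    - [0, 0, -0.12, 0, 0, 0]

```text
time: 4.55
eef_pos: [0.4951, 0.1862, 0.1469]
tcp_rot: [2.2, 2.238, 0.009]
ft_force: [0.6, 1.1, -0.2]
grip_width: 0.01
grip_force: 33.1
```

Run:
```python
from h import *
# tray: yaw -.2123, centre; lane centre at tray y: inner -59 .. +15 => -22
a=-.2123; X,Y=.5935,-.1842
print("tri corners mean",np.mean([[.6789,-.2668],[.4777,-.2204],[.5034,-.1008],[.7058,-.1452]],0))
lane=np.array([X+np.sin(a)*.022,Y-np.cos(a)*.022]); print("lane",lane)
# spudger +tool-x ward by ~.012 of grasp; tool x heading a => grasp shifted back
g=lane-.012*np.array([np.cos(a),np.sin(a)])
rel([(g[0],g[1],.143,a+.002)])
im=ctrl.grab_frame("wrist");cv2.imwrite("pics/w2.png",im)
```

```text
tri corners mean [ 0.59145 -0.1833 ]
lane [ 0.58886441 -0.20570608]
at [0.4951 0.1862 0.1469] psi 1.5881 tool z [ 0.006  0.002 -1.   ]
[-0.3908, 0.0753, 0.0038, 0.0032, -0.0069, 1.7984]
```

View pics/w2.png

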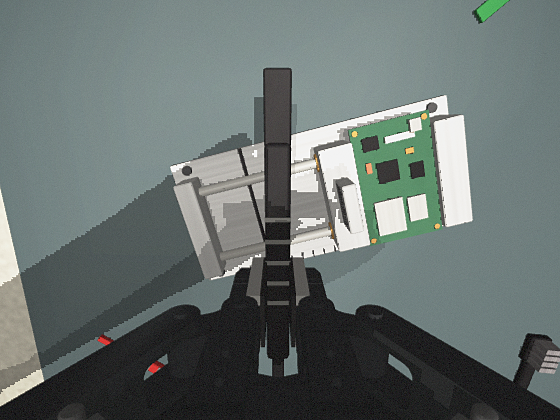

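The spudger is held level and aligned with the tool. I carry it to the tray.

Request:
move_arm:
  rows:
    - [-0.391, 0.075, 0, 0, 0, 1.8]
    - [-0.391, 0.075, 0, 0, 0, 1.8]
    - [-0.391, 0.075, 0, 0, 0, 1.8]
    - [-0.391, 0.075, 0, 0, 0, 1.8]
    - [-0.391, 0.075, 0, 0, 0, 1.8]
    - [-0.391, 0.075, 0, 0, 0, 1.8]
    - [-0.391, 0.075, 0, 0, 0, 1.8]
    - [-0.391, 0.075, 0, 0, 0, 1.8]
    - [-0.391, 0.075, 0, 0, 0, 1.8]
    - [-0.391, 0.075, 0, 0, 0, 1.8]
    - [-0.391, 0.075, 0, 0, 0, 1.8]
    - [-0.391, 0.075, 0, 0, 0, 1.8]

```text
time: 5.8
eef_pos: [0.5739, -0.2045, 0.1411]
tcp_rot: [-3.122, 0.342, 0.003]
ft_force: [0.0, 0.1, -0.5]
grip_width: 0.0098
grip_force: 33.1
```

Request:
move_arm:
  rows:
    - [0, 0, 0, 0, 0, 0]
    - [0, 0, 0, 0, 0, 0]
    - [0, 0, 0, 0, 0, 0]

```text
time: 6.1
eef_pos: [0.5744, -0.2045, 0.1419]
tcp_rot: [-3.124, 0.327, 0.001]
ft_force: [-0.5, -0.4, -0.2]
grip_width: 0.0098
grip_force: 33.1
```

Run:
```python
from h import *
a=-.2123; X,Y=.5935,-.1842
rel([(.5771,-.2032,.05,-.21),(.5771,-.2032,.006,-.21)])
c=cal("wrist");im=ctrl.grab_frame("wrist")
for x in(-.101,.101):
  for y in(-.059,.015):
    P=(X+np.cos(a)*x-np.sin(a)*y,Y+np.sin(a)*x+np.cos(a)*y,.003)
    cv2.drawMarker(im,tuple(int(v) for v in proj(c,P).round()),(255,0,255),cv2.MARKER_CROSS,8,1)
cv2.imwrite("pics/w3.png",im)
```

```text
at [ 0.5744 -0.2045  0.1419] psi -0.2085 tool z [-0.001  0.    -1.   ]
[0.0024, -0.0018, 0.0919, -0.0001, 0.0007, 0.0015]
[0.0024, -0.0018, 0.1359, -0.0001, 0.0007, 0.0015]
```

View pics/w3.png

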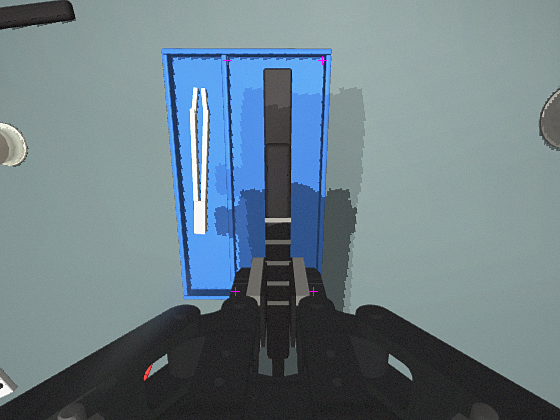

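Request:
move_arm:
  rows:
    - [0.002, 0, 0.04, 0, 0, 0]
    - [0.002, 0, 0.075, 0, 0, 0]
    - [0.002, 0, 0.1, 0, 0, 0]
    - [0.002, 0, 0.115, 0, 0, 0]
    - [0.002, 0, 0.125, 0, 0, 0]
    - [0.002, 0, 0.131, 0, 0, 0]
    - [0.002, 0, 0.136, 0, 0, 0]
    - [0.002, 0, 0.136, 0, 0, 0]
    - [0.002, 0, 0.136, 0, 0, 0]

```text
time: 7.05
eef_pos: [0.5771, -0.2052, 0.0071]
tcp_rot: [3.124, -0.333, 0.002]
ft_force: [0.1, -0.2, -1.2]
grip_width: 0.0097
grip_force: 33.1
```

Request:
move_arm:
  rows:
    - [0, 0, 0.001, 0, 0, 0]
    - [0, 0, 0.002, 0, 0, 0]
    - [0, 0, 0.0025, 0, 0, 0]
    - [0, 0, 0.0025, 0, 0, 0]

```text
time: 7.45
eef_pos: [0.5766, -0.2051, 0.0038]
tcp_rot: [-3.124, 0.333, 0.0]
ft_force: [-1.3, 0.4, -0.1]
grip_width: 0.01
grip_force: 33.1
```

Request:
move_arm:
  rows:
    - [0, 0, 0, 0, 0, 0]
    - [0, 0, 0, 0, 0, 0]
    - [0, 0, 0, 0, 0, 0]
    - [0, 0, 0, 0, 0, 0]
  grip: -0.4

```text
time: 7.85
eef_pos: [0.5767, -0.205, 0.0038]
tcp_rot: [-3.124, 0.333, 0.0]
ft_force: [0.3, 0.7, 0.7]
grip_width: 0.0257
grip_force: 0.0
```

Request:
move_arm:
  rows:
    - [0, 0, -0.01, 0, 0, 0]
    - [0, 0, -0.03, 0, 0, 0]
    - [0, 0, -0.07, 0, 0, 0]
    - [0, 0, -0.11, 0, 0, 0]
    - [0, 0, -0.15, 0, 0, 0]
    - [0, 0, -0.18, 0, 0, 0]
    - [0, 0, -0.18, 0, 0, 0]

```text
time: 8.55
eef_pos: [0.5791, -0.2057, 0.19]
tcp_rot: [3.122, -0.333, 0.013]
ft_force: [0.0, -0.0, 0.0]
grip_width: 0.0258
grip_force: 0.0
```

Run:
```python
from h import *
# tab approach: holder pose estimate mean -> refine at standoff
rel([(.545,.180,.20,1.84)])
im=ctrl.grab_frame("wrist");b=ctrl.grab_frame("side")
o=np.zeros((420,760,3),np.uint8);o[:,:560]=im;o[:100*2,560:]=cv2.resize(b[155:255,235:335],(200,200))
cv2.imwrite("pics/w4.png",o)
```

```text
at [ 0.5791 -0.2057  0.19  ] psi -0.2122 tool z [ 0.008 -0.003 -1.   ]
[-0.1145, -0.3698, -0.0113, 0.0095, -0.0044, -2.0522]
```

View pics/w4.png

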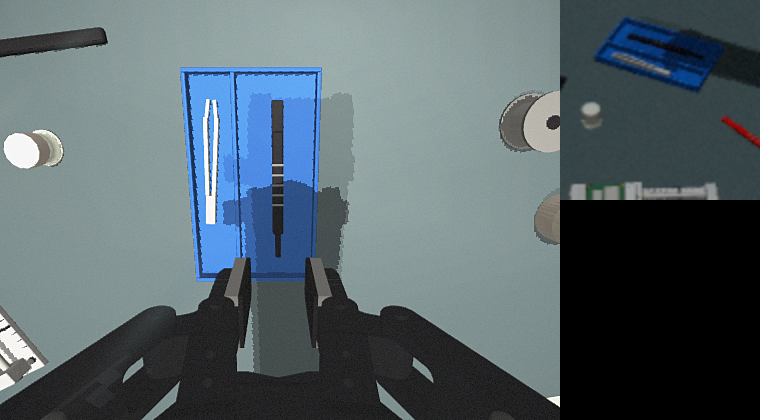

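The spudger lies flat in the wide lane, at x≈277 and rows 100–255 of the wrist view. Now I go above the tab.

Request:
move_arm:
  rows:
    - [-0.115, -0.37, 0, 0, 0, -2.05]
    - [-0.115, -0.37, 0, 0, 0, -2.05]
    - [-0.115, -0.37, 0, 0, 0, -2.05]
    - [-0.115, -0.37, 0, 0, 0, -2.05]
    - [-0.115, -0.37, 0, 0, 0, -2.05]
    - [-0.115, -0.37, 0, 0, 0, -2.05]
    - [-0.115, -0.37, 0, 0, 0, -2.05]
    - [-0.115, -0.37, 0, 0, 0, -2.05]
    - [-0.115, -0.37, 0, 0, 0, -2.05]
    - [-0.115, -0.37, 0, 0, 0, -2.05]
    - [-0.115, -0.37, 0, 0, 0, -2.05]
    - [-0.115, -0.37, 0, 0, 0, -2.05]
  grip: -0.3

```text
time: 9.85
eef_pos: [0.5412, 0.1806, 0.1824]
tcp_rot: [-2.194, -2.246, 0.003]
ft_force: [-0.4, 0.7, -0.2]
grip_width: 0.0299
grip_force: 0.0
```

Run:
```python
from h import *
rel([(.535,.150,.16,1.84)])
```

```text
at [0.5412 0.1806 0.1824] psi 1.5944 tool z [-0.003 -0.001 -1.   ]
[-0.0305, -0.0069, 0.0224, -0.0026, 0.0001, -0.2456]
```

Request:
move_arm:
  rows:
    - [-0.03, -0.007, 0.01, 0, 0, -0.25]
    - [-0.03, -0.007, 0.01, 0, 0, -0.25]
    - [-0.03, -0.007, 0.01, 0, 0, -0.25]
    - [-0.03, -0.007, 0.01, 0, 0, -0.25]

```text
time: 10.25
eef_pos: [0.5353, 0.151, 0.1733]
tcp_rot: [-1.909, -2.494, 0.001]
ft_force: [-0.8, 0.4, 0.8]
grip_width: 0.0299
grip_force: 0.0
```

Run:
```python
from h import *
import pickle
rel([(.55,.2,.05,1.84)])
c=cal("wrist");im=ctrl.grab_frame("wrist");pickle.dump(c,open("w5.pkl","wb"))
cv2.imwrite("pics/w5.png",cv2.resize(im[80:290,140:420],(800,600),interpolation=cv2.INTER_CUBIC))
```

```text
at [0.5353 0.151  0.1733] psi 1.8349 tool z [-0.001  0.    -1.   ]
[0.0434, 0.0272, 0.1233, -0.001, -0.0006, -0.0051]
```

View pics/w5.png

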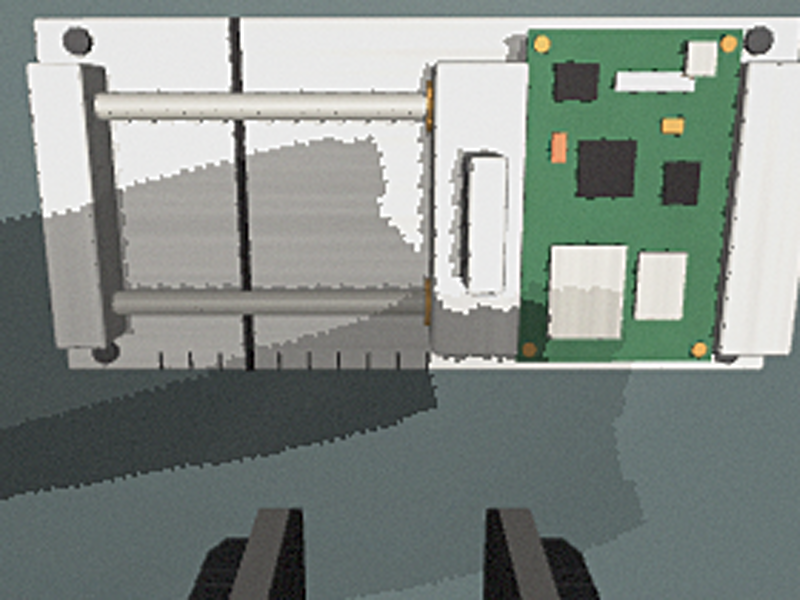

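In this crop the tab top is centred at (488,224), spanning 470–507 by 155–293. The line runs (234,17)–(249,370), and the jaw's rear lower edge is at x≈428. The plate edges are level in the image, so the yaw is right.

Run:
```python
from h import *
import pickle
c=pickle.load(open("w5.pkl","rb"));c1=pickle.load(open("w1.pkl","rb"))
w=lambda u,v:(140+u*.35,80+v*.35)
T=onz(c,w(488,224),.069);print("tab",T)
print("tri",tri([(c,w(488,224)),(c1,(.7*484.5,.7*262))]))
a,b=onz(c,w(234,17),.008),onz(c,w(249,368),.008);print("line",a,b,np.arctan2(*(b-a)[:2][::-1]))
p,q=onz(c,w(70,368),.008),onz(c,w(762,368),.008);yaw=np.arctan2(q[1]-p[1],q[0]-p[0]);print("yaw",yaw,np.linalg.norm(q-p))
u=np.array([np.cos(yaw),np.sin(yaw)]);print("tab-line along x",(T-(a+b)/2)[:2]@u)
rel([(T[0],T[1],.09,yaw+np.pi/2),(T[0],T[1],.05,yaw+np.pi/2)])
```

```text
tab [0.54927359 0.19656816 0.069     ]
tri [0.55084097 0.19805089 0.07219524]
line [0.46434232 0.23050462 0.008     ] [0.49304732 0.12311697 0.008     ] -1.3096002695078732
yaw 0.264193470584033 0.23417850256298237
tab-line along x 0.07328918139798295
at [0.5354 0.1513 0.1735] psi 1.8356 tool z [-0.001  0.    -1.   ]
[0.04, 0.0253, 0.0835, -0.0006, -0.0006, 0.0006]
[0.04, 0.0253, 0.1235, -0.0006, -0.0006, 0.0006]
```

Request:
move_arm:
  rows:
    - [0.041, 0.026, 0.03, 0, 0, 0]
    - [0.041, 0.026, 0.06, 0, 0, 0]
    - [0.041, 0.026, 0.085, 0, 0, 0]
    - [0.041, 0.026, 0.1, 0, 0, 0]
    - [0.041, 0.026, 0.112, 0, 0, 0]
    - [0.041, 0.026, 0.12, 0, 0, 0]
    - [0.041, 0.026, 0.123, 0, 0, 0]
    - [0.041, 0.026, 0.123, 0, 0, 0]

```text
time: 11.1
eef_pos: [0.5502, 0.1971, 0.0512]
tcp_rot: [1.907, 2.497, 0.001]
ft_force: [0.8, 0.6, 0.6]
grip_width: 0.0298
grip_force: 0.0
```

Run:
```python
from h import *
rel([(.55,.1975,.05,.264+np.pi/2)])
im=ctrl.grab_frame("wrist")
cv2.imwrite("pics/w6.png",im)
```

```text
at [0.5502 0.1971 0.0512] psi 1.8372 tool z [ 0.001  0.    -1.   ]
[0.0004, -0.0001, 0.0012, 0.0006, 0.0, 0.0024]
```

View pics/w6.png

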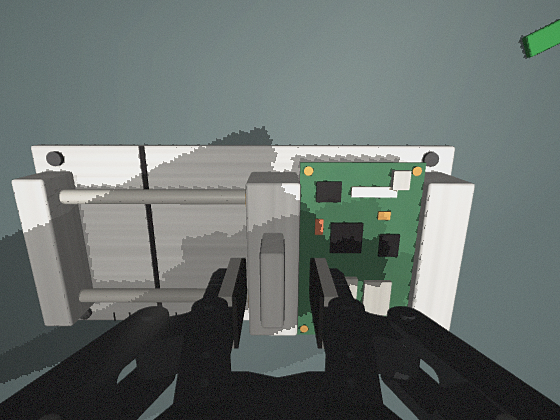

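The tab (x 261–285) stands between the pads (240 and 318). I close the gripper.

Request:
move_arm:
  rows:
    - [0, -0.001, 0, 0, 0, 0]
    - [0, -0.001, 0, 0, 0, 0]
    - [0, -0.001, 0, 0, 0, 0]
    - [0, -0.001, 0, 0, 0, 0]
    - [0, -0.001, 0, 0, 0, 0]
    - [0, -0.001, 0, 0, 0, 0]
  grip: -1
  grip_force: 60

```text
time: 11.75
eef_pos: [0.5481, 0.1966, 0.0518]
tcp_rot: [-1.906, -2.497, 0.003]
ft_force: [-7.2, -2.2, 10.4]
grip_width: 0.0085
grip_force: 59.4
```

Run:
```python
from h import *
rel([])
s=ctrl.read_state();print(s["ft_force"],s["moment"])
```

```text
at [0.5481 0.1966 0.0518] psi 1.8376 tool z [-0.001 -0.001 -1.   ]
[-7.24516673 -2.19695205 10.39915315] [-0.59771569  1.69117702 -0.10056625]
```

Request:
move_arm:
  rows:
    - [0, -0.003, 0, 0, 0, 0]
    - [0, -0.007, 0, 0, 0, 0]
    - [0, -0.012, 0, 0, 0, 0]
    - [0, -0.017, 0, 0, 0, 0]
    - [0, -0.022, 0, 0, 0, 0]
    - [0, -0.027, 0, 0, 0, 0]
    - [0, -0.032, 0, 0, 0, 0]
    - [0, -0.037, 0, 0, 0, 0]
    - [0, -0.042, 0, 0, 0, 0]
    - [0, -0.047, 0, 0, 0, 0]
    - [0, -0.052, 0, 0, 0, 0]
    - [0, -0.056, 0, 0, 0, 0]

```text
time: 12.95
eef_pos: [0.4971, 0.1828, 0.0518]
tcp_rot: [1.905, 2.495, 0.008]
ft_force: [10.7, 3.8, -4.9]
grip_width: 0.0085
grip_force: 58.4
```

Request:
move_arm:
  rows:
    - [0, 0, 0, 0, 0, 0]
    - [0, 0, 0, 0, 0, 0]
    - [0, 0, 0, 0, 0, 0]

```text
time: 13.25
eef_pos: [0.4972, 0.1828, 0.0518]
tcp_rot: [1.905, 2.495, 0.007]
ft_force: [9.0, 2.5, -2.4]
grip_width: 0.0084
grip_force: 58.5
```

Run:
```python
from h import *
p,R=pose();u=np.array([np.cos(.266),np.sin(.266)]);d=(p[:2]-[.5481,.1966]);print(p,"moved",-d@u,"side",d@[-u[1],u[0]]);print(ctrl.read_state()["ft_force"])
im=ctrl.grab_frame("wrist");b=ctrl.grab_frame("side");a=ctrl.grab_frame("scene")
o=np.zeros((600,800,3),np.uint8)
o[:300]=cv2.resize(im[130:340,0:560],(800,300))
o[300:,:400]=cv2.resize(b[235:295,235:325],(400,300),interpolation=cv2.INTER_CUBIC)
o[300:,400:]=cv2.resize(a[210:300,290:390],(400,300),interpolation=cv2.INTER_CUBIC)
cv2.imwrite("pics/p1.png",o)
```

```text
[0.49716891 0.18283809 0.0518372 ] moved 0.05275749699727904 side 0.0001105612271571714
[ 8.97478443  2.48605015 -2.39512335]
```

View pics/p1.png

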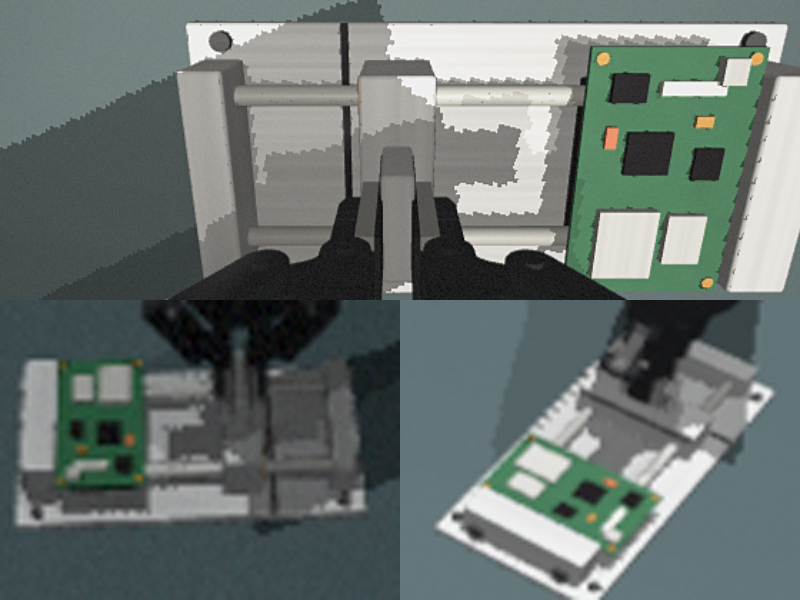

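The board lies undisturbed on its bed. The jaw has travelled about 53 mm, and its rear face is still just short of the line. I pull on about 7 mm.

Request:
move_arm:
  rows:
    - [0, -0.002, 0, 0, 0, 0]
    - [0, -0.004, 0, 0, 0, 0]
    - [0, -0.006, 0, 0, 0, 0]
    - [0, -0.007, 0, 0, 0, 0]
    - [0, -0.007, 0, 0, 0, 0]
    - [0, -0.007, 0, 0, 0, 0]

```text
time: 14.0
eef_pos: [0.4906, 0.181, 0.0518]
tcp_rot: [1.905, 2.495, 0.008]
ft_force: [9.6, 3.0, -5.8]
grip_width: 0.0087
grip_force: 58.6
```

Run:
```python
from h import *
p,R=pose();u=np.array([np.cos(.266),np.sin(.266)]);d=(p[:2]-[.5481,.1966]);print("moved",-d@u);print(ctrl.read_state()["ft_force"])
c=cal("wrist");im=ctrl.grab_frame("wrist");cv2.imwrite("pics/p2.png",im)
g=cv2.cvtColor(im,cv2.COLOR_BGR2GRAY)
for v in (150,155,160,165,170,172,174,178,182,186,205,215,225): print(v,g[v,228:300:1].tolist())
# earlier frame check (53 mm): line and jaw top rear edge
def onl(px,z): X=onz(c,px,z);return X[:2]@u
print("line at z8 in u per px:",onl((240,158),.008),onl((241,158),.008))
```

```text
moved 0.059592973318593825
[ 9.62344751  2.99470918 -5.80289862]
150 [165, 169, 164, 165, 163, 162, 162, 164, 165, 164, 167, 163, 165, 163, 164, 164, 165, 160, 165, 165, 173, 132, 89, 43, 43, 43, 35, 54, 169, 168, 168, 164, 162, 163, 163, 164, 162, 163, 161, 163, 164, 161, 159, 155, 247, 243, 239, 239, 239, 237, 239, 237, 237, 237, 238, 237, 238, 237, 238, 238, 237, 236, 237, 238, 237, 237, 237, 237, 236, 236, 236, 237]
155 [170, 170, 169, 171, 172, 172, 172, 172, 171, 172, 172, 170, 170, 175, 172, 173, 165, 173, 168, 172, 177, 180, 116, 44, 38, 43, 41, 25, 183, 176, 167, 173, 171, 170, 172, 170, 170, 172, 170, 173, 169, 173, 167, 165, 164, 174, 168, 241, 241, 241, 240, 240, 240, 240, 240, 240, 240, 240, 240, 241, 240, 240, 239, 240, 241, 239, 240, 240, 240, 240, 239, 240]
160 [174, 173, 174, 171, 176, 173, 174, 174, 174, 172, 176, 175, 173, 176, 175, 172, 175, 177, 174, 173, 176, 187, 99, 36, 41, 43, 45, 27, 140, 130, 173, 171, 173, 172, 169, 173, 173, 170, 171, 169, 170, 171, 171, 171, 164, 250, 244, 240, 240, 239, 240, 240, 241, 240, 240, 240, 239, 240, 239, 239, 240, 240, 240, 24
[... 2953 characters left out ...]
74, 173, 171, 175, 174, 180, 109, 140, 161, 177, 172, 172, 168, 172, 173, 174, 171, 174, 176, 175, 175, 175, 176, 173, 175, 172, 176, 177, 174, 175, 173, 170, 170, 168, 172, 170, 178, 182, 132, 133, 133, 177, 177, 179, 176, 182, 189, 134, 132, 134, 134, 132, 131, 132, 131]
225 [169, 166, 169, 170, 169, 166, 166, 168, 168, 168, 168, 167, 168, 171, 167, 170, 176, 137, 130, 131, 131, 134, 133, 100, 153, 157, 179, 132, 124, 129, 130, 129, 128, 128, 131, 129, 134, 135, 132, 136, 133, 131, 134, 133, 135, 129, 133, 131, 127, 127, 134, 132, 132, 133, 132, 135, 131, 127, 136, 133, 129, 132, 130, 135, 140, 135, 137, 135, 135, 135, 134, 131]
line at z8 in u per px: 0.5009957293675137 0.5015547630380021
```

The wrist pixels put the line at columns 250.4–256 in rows 155–172. The jaw's lower rear corner is at about (256,172), roughly 1.4 mm short of the line's middle. I make one last small pull.

Request:
move_arm:
  rows:
    - [0, -0.0008, 0, 0, 0, 0]
    - [0, -0.0014, 0, 0, 0, 0]
    - [0, -0.0014, 0, 0, 0, 0]
    - [0, -0.0014, 0, 0, 0, 0]
    - [0, -0.0014, 0, 0, 0, 0]
    - [0, -0.0014, 0, 0, 0, 0]

```text
time: 14.65
eef_pos: [0.4893, 0.1807, 0.0519]
tcp_rot: [1.905, 2.495, 0.008]
ft_force: [9.8, 3.3, -5.3]
grip_width: 0.0084
grip_force: 58.6
```

Run:
```python
from h import *
p,R=pose();u=np.array([np.cos(.266),np.sin(.266)]);d=(p[:2]-[.5481,.1966]);print("moved",-d@u);print(ctrl.read_state()["ft_force"],ctrl.read_state()["grip_width"])
g=cv2.cvtColor(ctrl.grab_frame("wrist"),cv2.COLOR_BGR2GRAY)
for v in (160,168,170,171,172,173,174,176,178,180): print(v,g[v,246:270].tolist())
```

```text
moved 0.060869653791124356
[ 9.78199459  3.30186292 -5.31605995] 0.008392760841360909
160 [172, 174, 176, 172, 175, 179, 198, 56, 30, 40, 45, 27, 113, 136, 180, 176, 173, 178, 175, 176, 174, 172, 171, 175]
168 [177, 178, 173, 173, 176, 177, 190, 62, 30, 41, 34, 23, 104, 182, 175, 170, 172, 171, 174, 171, 170, 171, 167, 165]
170 [171, 172, 176, 174, 173, 176, 190, 79, 36, 41, 45, 29, 101, 183, 180, 177, 177, 180, 177, 176, 176, 175, 175, 175]
171 [174, 176, 175, 177, 175, 176, 195, 83, 36, 35, 31, 22, 102, 188, 188, 187, 139, 130, 184, 185, 182, 182, 181, 183]
172 [179, 177, 173, 175, 178, 179, 196, 76, 30, 64, 81, 102, 101, 110, 103, 103, 97, 97, 104, 103, 101, 105, 102, 105]
173 [172, 176, 172, 173, 170, 183, 189, 74, 23, 99, 105, 105, 104, 95, 97, 95, 99, 92, 98, 96, 97, 95, 99, 97]
174 [170, 172, 172, 170, 171, 174, 185, 72, 35, 98, 107, 103, 103, 101, 104, 103, 100, 102, 97, 100, 98, 99, 100, 101]
176 [163, 168, 168, 166, 167, 171, 143, 66, 94, 100, 98, 99, 102, 101, 101, 99, 101, 101, 102, 105, 101, 103, 101, 105]
178 [175, 174, 177, 176, 173, 181, 139, 107, 100, 102, 104, 105, 102, 102, 104, 105, 103, 105, 103, 102, 105, 105, 104, 104]
180 [175, 174, 177, 174, 178, 184, 124, 92, 102, 104, 100, 103, 108, 103, 106, 103, 99, 104, 103, 103, 102, 99, 102, 102]
```

The jaw's lower corner is now at column 255 and the line's middle at 255.4, so it stands over the line. I hand in while still holding.

```bash
python3 -c "
from workcell import ctrl
print(ctrl.hand_in())"
```

```text
the job is handed in; nothing more can be done
None
```

The spudger lies flat in the tray's wide lane, and the gripper holds the spring jaw with its rear face over the line (about 60 mm of travel), with the board untouched on its bed. The job is handed in; I viewed 11 pictures, one over the limit of 10.

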